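# Set the work lamp's kick leg and hold the lamp upright on the vise

## Robot

A 6-joint arm with a two-finger parallel gripper is mounted at the origin on the work surface. World frame = base frame: x ahead of the robot, y to its left, z up, the work surface at z = 0. Lengths are in m, angles in rad, forces in N, time in s.
With the tool pointing down it reaches from about 0.35 to 0.725 m from the base axis. Payload 6 kg.
Tool frame: the origin (TCP) lies at the centre of the arm's flange, where the gripper is bolted on; the fingertips stand 173 mm ahead of it and the grasp point (between the pads) lies 155 mm ahead of it; z points along the fingers, y is the line along which they close (so a half turn about z gives the same grasp; the last joint's range is limited). The gripper opens to 85 mm and grips with 20 to 120 N. Pads are 22 mm wide; open, the fingers measure 114 mm over their backs; the gripper's body (76 mm by 85 mm) begins 54 mm behind the grasp point. The pads swing forward as they close: fully open they stand 13 mm farther back than shut.
Start: joints at [1.45, 0.04, 0.085, 0, -1.615, -0.334], TCP at [0.264, 0.539, 0.405] pointing down, gripper open.
Joint ranges: [-2.56, 2.56], [-1.29, 2.01], [-1.08, 1.49], [-3.29, 1.98], [-2.81, -0.18], [-2.99, 2.99]. Speed limits (rad/s): [2.57, 2.57, 3.01, 3.14, 3.14, 3.14].

## Interface

Orientations are given as a unit quaternion [x, y, z, w].
In Python, from station import env, optics gives the robot as it stands.
- The arm moves only by the shell command python3 -m pendant 'ROWS' [OPENING] [FORCE]. ROWS is JSON, a list that holds one entry, the list of rows, each a list of 6 numbers: the shift along the tool's x, y, z in cm, then the turn, a rotation vector about the tool's x, y, z in degrees. In form: [[[tx, ty, tz, wx, wy, wz], ...]]. A call has 1 to 8 rows; each row shifts and turns the commanded pose from where the row before left it, along the tool's axes as they then stand; what a row does not reach is not made up. A row lasts 1/12 s, in which the tool goes at most 41.7 mm and 7.16 degrees, less where a joint would pass 70% of its speed; a pose out of reach is approached as far as the arm can. A call with a gripper value outside its range is refused whole. OPENING is the opening, from -1 (shut) to 1 (fully open), set as the call begins (- or left out, the last holds). The fingers move at their own pace and stop on an object; FORCE is the grip in N (left out, the last holds). Time passes only in rows, so rows that do not move let the fingers close. It gives the time, the measured TCP pose, the force, the opening and the grip force at its end, in the units of the state.
- env.state(): the state, without advancing time (a new reading comes with each control period).
- optics.snapshot(name): name is "scene" or "side" or "wrist"; returns the picture (384x512x3 uint8, red, green, blue); there is no depth.
- optics.get_calibration(name): a dict with "mtx" (3x3 intrinsics, pixels), "R" (3x3) and "t" (3): a world point X has camera coordinates R X + t. Camera axes: x right, y down, z forward; pixel columns grow to the right and rows downward; lengths in m; the calibration is good to about 2 mm. A picture is of the moment at which its call begins: read the wrist's pose just before it. get_calibration takes no time and is no camera call; for the wrist camera it gives the pose at the moment of the call.
- env.close_job(): hands the job in; it is judged then, once.
The state is a dict: "time_s": time; "qpos": joint angles; "qd": joint speeds; "joint_torque": joint torques, N m; "eef_pos": TCP position; "orientation": TCP orientation; "wrist_force": force on the tool from outside, world axes, zero at the start; "wrist_torque": the same for the moment, N m; "opening": finger opening in m; "gripper_force": force on a finger pad.
Only numpy, scipy, OpenCV 4.12 (cv2) and the standard library are available. Lean on these libraries where they do the work, as an engineer would, in place of code of your own. Each camera call takes 0.05 s, during which the arm holds its last target. There are 200 camera calls.

## Task

Switch the work lamp on by pressing its rubber push switch fully in and letting it spring back, and then, with the lamp still leaning there, flip its rear kick leg out and down past dead centre so that it snaps home. Then stand the lamp upright off the bench stop without shifting its feet, so that it shines level at the rotor in the vise, and finish while still holding it upright against tipping, feet on the counter. Leave the loose alternator parts where they lie.

Things in the scene. Friction and masses are not known exactly. Their poses are not given: they have to be found in the camera images.
- lamp: LED work lamp, 0.9 kg, in a 2-legged tube frame. Origin on the counter between its feet (round rubber, 24 mm thick, along y, at y +-118 mm); x = where it shines (to the vise), y left, z up its frame. Starts leaning back (to -x) 0.19 rad, its back (x -33) on the bench stop's top edge; off the stop it tips over by itself. Upright: z vertical. Housing x -33 to 22, y +-98, z 122 to 260 mm
- lamp_handle (a point): centre of the lamp's carrying handle, 305 mm above the origin along the lamp's z: a straight rubber-sleeved bar 26 mm thick and 78 mm long, along the lamp's y, on two posts at y = +-42 mm, 32 mm of free space below it to the housing's top; gripped firmly, the bar does not turn in the fingers, so the lamp tilts with the wrist
- switch_top (a point): centre of the top face of the lamp's push switch: black rubber plunger 26 mm across, on the housing's top at lamp x 0, y +75 mm, z 278 mm when out; it is pressed along the lamp's -z
- switch (a joint): push switch travel in m: 0 out, 0.006 fully in; spring, about 1.5 N to start and 5 N fully in, comes back by itself
- leg (a joint): kick leg swing, rad: 0 folded up behind the housing (30 degrees back from the lamp's z), 1.55 down at its stop (119 degrees back). An over-centre spring holds it at either end: dead centre 0.8, balance with the leg's weight about 0.6 while the lamp leans; about 1.2 N at the bar starts it, past centre it snaps down by itself
- leg_hinge (a point): middle of the kick leg's hinge line, along the lamp's y, at lamp x -24 mm, z 108 mm
- leg_bar (a point): middle of the kick leg's foot bar: rubber-sleeved rod 14 mm thick, 160 mm long, along the lamp's y, 140 mm from the hinge, on 8 mm side rods at y +-98 mm. Folded, it is at lamp x -94, z 229 mm, some 54 mm free between it and the housing's back; down, it is 5 mm clear of the counter while the lamp leans, 33 mm when upright
- stop: steel angle bench stop bolted to the counter behind the lamp: upright plate 80 mm wide, 8 mm thick, 150 mm high, with a foot running back 60 mm. Origin on the counter at the middle of the plate's front face, x towards the lamp; the leg's side rods pass on either side of it
- vise: small cast-iron bench vise, faded blue, fixed to the counter, 100 mm jaws, a claw-pole rotor of 92 mm diameter clamped upright in it, top 220 mm high, spindle and bar handle reaching 190 mm to its -x side. Origin on the counter under the jaws
- fan: loose chipped aluminium alternator fan, 116 mm across, 16 mm high, origin under its centre
- bearing: loose bronze ball bearing, 42 mm across, 13 mm high, origin under its centre
- key: loose steel woodruff key (half-moon), 27 x 11 x 6 mm, origin on its underside
- spacer: loose white nylon spacer ring, 30 mm across, 20 mm high, origin under its centre

How it is judged:
On the way, in this order (a step that is already met when the one before it is completed fails the run):
1. the push switch is pressed fully in, the leg still folded (value of joint switch above 0.0048 m and value of joint leg below 0.3 rad), for 0.05 s.
2. the switch has sprung back out (value of joint switch below 0.0012 m), for 0.1 s.
3. the kick leg is down at its stop, the lamp still leaning on the bench stop (value of joint leg above 1.45 rad and angle between lamp's own z axis and vertical above 0.12 rad), for 0.1 s.
At the end, for the whole second after the job is handed in: Fingers hold the lamp (1 N or more) upright within 0.08 rad, at rest and off the bench stop, its feet on the counter (8 mm) within 35 mm of where they stood; the leg is down (over 1.45 rad) and clear of the counter (bar centre over 15 mm), the switch out (angle between lamp's own z axis and vertical below 0.08 rad and value of joint leg above 1.45 rad and value of joint switch below 0.0012 m and height (world z) of lamp below 0.008 m and distance of lamp from where it was at the start of the episode below 0.035 m and contact force between the fingers and lamp above 1 N and contact force between lamp and stop below 0.2 N and height (world z) of leg_bar above 0.015 m and linear speed of lamp below 0.02 m/s and angular speed of lamp below 0.1 rad/s); the arm keeps its last pose, push and grip.
It fails at once if a loose alternator part is moved more than 20 mm (distance of any of fan, bearing, key, spacer from where it was at the start of the episode above 0.02 m).
It fails at once if the lamp is knocked over (angle between lamp's own z axis and vertical above 0.5 rad).
It also fails if it takes over 58 s, if anything falls off the work surface, if the arm or the gripper's body presses on something with over 40 N, if the wrist force passes 120 N, or if a joint passes its speed limit or range.

## Working session

There is one attempt and no reset: what is moved stays moved. The work goes in short steps, Python scripts to look and compute and a shell command to move; the robot and the scene stay as the last step left them, time stands still between calls to the robot, and variables do not carry over. Pictures are saved under pics/ and viewed, at most 10 in all, crops included, and the job is handed in when it is done.

```bash
ls; mkdir -p pics
python3 - <<'E'
from station import env, optics
import cv2,json
s=env.state();print({k:(v if not hasattr(v,'tolist') else [round(float(x),4) for x in v]) for k,v in s.items()})
for n in ["scene","side","wrist"]:
    im=optics.snapshot(n);c=optics.get_calibration(n)
    cv2.imwrite(f"pics/{n}0.png",im[:,:,::-1]);print(n,c)
E
```

```text
pics
{'time_s': 0.0, 'qpos': [1.4497, 0.0408, 0.0838, -0.0005, -1.6155, -0.3337], 'qd': [0.0004, 0.0006, -0.0001, -0.0012, -0.0016, 0.0009], 'joint_torque': [0.0006, -36.821, 34.7425, 6.9328, -0.0055, 0.0], 'eef_pos': [0.2635, 0.539, 0.4037], 'orientation': [0.9743, -0.2254, -0.0001, 0.0009], 'wrist_force': [-0.0444, 0.1372, 0.8067], 'wrist_torque': [0.0776, 0.0145, 0.0416], 'gripper_force': 0.0, 'opening': 0.08550001501196089}
scene {'mtx': array([[388.28319087,   0.        , 252.22715472],
       [  0.        , 388.28319087, 196.82050026],
       [  0.        ,   0.        ,   1.        ]]), 'R': array([[-0.86925014,  0.49433566,  0.00603697],
       [ 0.38070722,  0.67713389, -0.62972351],
       [-0.31538263, -0.54508893, -0.77679589]]), 't': array([ 0.48793444, -0.16902249,  1.21288412])}
side {'mtx': array([[441.75995843,   0.        , 251.05947922],
       [  0.        , 441.75995843, 187.54148784],
       [  0.        ,   0.        ,   1.        ]]), 'R': array([[ 0.67847102, -0.73442225, -0.01735042],
       [-0.46713454, -0.41307756, -0.78176227],
       [ 0.56697654,  0.53850803, -0.62333515]]), 't': array([-0.32887023,  0.48768848,  0.91716065])}
wrist {'mtx': array([[324.1876992 ,   0.        , 259.71763108],
       [  0.        , 324.1876992 , 185.95467948],
       [  0.        ,   0.        ,   1.        ]]), 'R': array([[-0.43929007, -0.89834218,  0.00235758],
       [-0.84891606,  0.41597632,  0.32604481],
       [-0.29388051,  0.14122686, -0.94535137]]), 't': array([ 0.59963365, -0.04261439,  0.38150651])}
```

View pics/scene0.png

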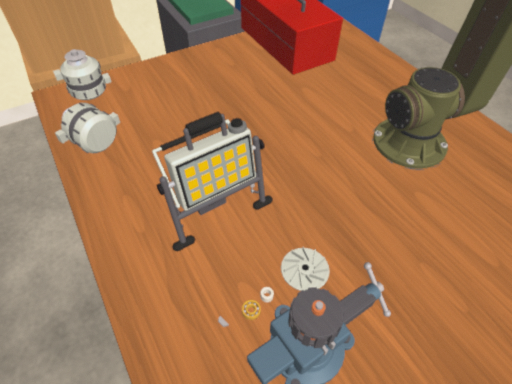

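View pics/side0.png

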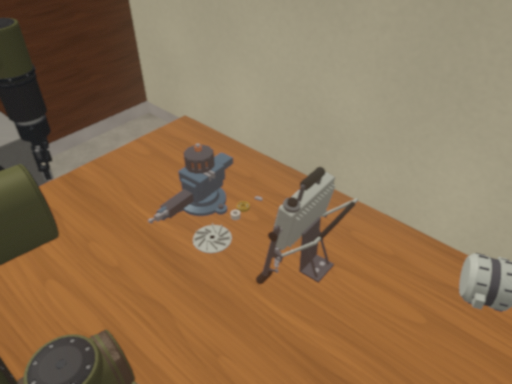

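The scene picture shows the lamp's handle near (205,127), switch near (237,125), and feet at (183,243) and (262,202). In the side view the handle is at (313,180), the switch at (292,201) and the leg bar at roughly (340,218). I'll zoom in for precise pixels.

Run:
```python
import cv2,numpy as np
a=cv2.imread("pics/scene0.png")[105:255,145:280];b=cv2.imread("pics/side0.png")[160:290,250:365]
A=cv2.resize(a,None,fx=3,fy=3,interpolation=2);B=cv2.resize(b,None,fx=3.3,fy=3.3,interpolation=2)
o=np.zeros((460,800,3),np.uint8);o[:450,:405]=A;o[:B.shape[0],410:410+B.shape[1]]=B[:, :390]
cv2.imwrite("pics/zoom.png",o)
```

```text
(no output)
```

View pics/zoom.png

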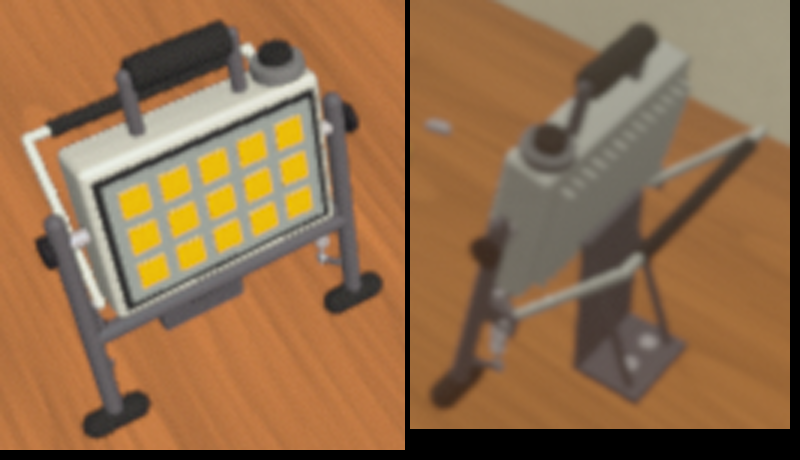

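In the zoomed picture, in full-image pixels:

| Point | Scene | Side |
|---|---|---|
| Handle | (205,123.7) | (313.3,178.8) |
| Switch | (236.7,122.3) | (292.1,202.4) |
| Feet | (183.7,243), (263,202.3) | not read |
| Leg corners | (155,150) | (318.5,239.4), (355.2,200.9) |

```bash
cat > h.py <<'E'
import numpy as np,cv2
from scipy.spatial.transform import Rotation as Rn
from scipy.optimize import least_squares
from station import env,optics
def proj(n,X,c=None):
    c=c or optics.get_calibration(n);p=c["mtx"]@(c["R"]@np.asarray(X)+c["t"]);return p[:2]/p[2]
def tri(u,v):
    P=[c["mtx"]@np.c_[c["R"],c["t"]] for c in map(optics.get_calibration,("scene","side"))]
    X=cv2.triangulatePoints(*P,np.float64(u).reshape(2,1),np.float64(v).reshape(2,1));return (X[:3]/X[3]).ravel()
def lampR(yaw,lean): return (Rn.from_euler('z',yaw)*Rn.from_euler('y',-lean)).as_matrix()
def tcp():
    s=env.state();return np.array(s["eef_pos"]),Rn.from_quat(s["orientation"])
def delta(target,Rt):
    "shift (cm) in tool axes and rotvec (deg) from present pose to TCP target"
    p,R=tcp();return np.round(R.inv().apply(target-p)*100,2),np.round((R.inv()*Rt).as_rotvec(degrees=True),2)
E
python3 - <<'E'
from h import *
print("tri handle",tri((205,123.7),(313.3,178.8)),"switch",tri((236.7,122.3),(292.1,202.4)))
obs=[("scene",(0,0,.305),(205,123.7)),("scene",(0,.075,.278),(236.7,122.3)),("scene",(0,-.118,.012),(183.7,243)),("scene",(0,.118,.012),(263,202.3)),
("side",(0,0,.305),(313.3,178.8)),("side",(0,.075,.278),(292.1,202.4)),("side",(-.094,.098,.229),(318.5,239.4)),("side",(-.094,-.098,.229),(355.2,200.9)),("scene",(-.094,-.098,.229),(154.5,150.5))]
C={n:optics.get_calibration(n) for n in("scene","side")}
def res(q): 
    R=lampR(q[2],q[3]); return np.concatenate([proj(n,R@np.array(X)+[q[0],q[1],0],C[n])-u for n,X,u in obs])
best=min((least_squares(res,[.5,.3,y,.19],loss='soft_l1') for y in np.arange(0,6.3,.8)),key=lambda r:r.cost)
print(best.x,res(best.x).round(1).reshape(-1,2).tolist())
# loose parts & vise roughly
def gnd(n,u,z):
    c=C[n];d=c["R"].T@np.linalg.inv(c["mtx"])@[*u,1];o=-c["R"].T@c["t"];return (o+d*(z-o[2])/d[2]).round(3)
for nm,u,z in [("fan",(305,268),.016),("spacer",(267,294),.02),("bearing",(251,309),.013),("key",(222,321),.006),("rotor",(318,306),.22)]: print(nm,gnd("scene",u,z))
E
```

```text
tri handle [ 0.64383914 -0.06205217  0.2980863 ] switch [ 0.56843928 -0.06024724  0.2713138 ]
[ 0.63987083 -0.00185683  1.63236706  0.19595898] [[-0.6, -0.5], [-0.1, -0.6], [0.3, -0.2], [-0.2, -0.0], [-0.9, -0.2], [0.0, -0.4], [-3.9, 3.8], [0.8, -0.8], [-0.4, 0.7]]
fan [0.538 0.21  0.016]
spacer [0.651 0.224 0.02 ]
bearing [0.698 0.234 0.013]
key [0.765 0.224 0.006]
rotor [0.642 0.36  0.22 ]
```

Lamp origin is (0.640,−0.002) with yaw 1.632 and lean ≈0.19, and it fits to within 1 px apart from one leg corner. Plan: turn and lift, go over the switch with shut fingers, and press along the lamp's −z.

```bash
cat >> h.py <<'E'
O=np.array([.640,-.002,0]);YAW=1.632;LEAN=.193
def toolR(lean): L=lampR(YAW,lean); return Rn.from_matrix(np.c_[-L[:,1],-L[:,0],-L[:,2]])
def L(p,lean=LEAN): return O+lampR(YAW,lean)@np.array(p)
def goto(tip,reach,lean=LEAN):
    R=toolR(lean);T=tip-R.apply([0,0,reach]);print("target",T.round(4),*delta(T,R))
E
python3 - <<'E'
from h import *
p,R=tcp();print(delta(p,toolR(0)))
R0=toolR(0)
T=np.array([L((0,.075,.278))[0],L((0,.075,.278))[1],0])-toolR(LEAN).apply([0,0,.173]);T[2]=.53
print(T,(R0.inv().apply(T-p)*100).round(2))
E
```

```text
(array([0., 0., 0.]), array([ 8.000e-02,  1.000e-02, -2.956e+01]))
[ 0.57043146 -0.09292907  0.53      ] [ 26.77  64.95 -12.61]
```

```bash
python3 -m pendant '[[[0,0,-2.5,0,0,-5.9],[0,0,-2.5,0,0,-5.9],[0,0,-2.5,0,0,-5.9],[0,0,-2.5,0,0,-5.9],[0,0,-2.5,0,0,-5.9],[0,0,0,0,0,0]]]' -1 40 
python3 -m pendant '[[[1.2,3,0,0,0,0],[1.2,3,0,0,0,0],[1.2,3,0,0,0,0],[1.2,3,0,0,0,0],[1.2,3,0,0,0,0],[1.2,3,0,0,0,0],[1.2,3,0,0,0,0],[1.2,3,0,0,0,0]]]'
python3 -m pendant '[[[1.2,3,0,0,0,0],[1.2,3,0,0,0,0],[1.2,3,0,0,0,0],[1.2,3,0,0,0,0],[1.2,3,0,0,0,0],[1.2,3,0,0,0,0],[1.2,3,0,0,0,0],[0,0,0,0,0,0]]]'
python3 -c "
from h import *
print(env.state()['qpos'],env.state()['time_s']);goto(L((0,.075,.278+.02)),.173)"
```

```text
time_s: 0.65
eef_pos: [0.2639, 0.5381, 0.5353]
orientation: [0.999, 0.032, 0.002, -0.003]
wrist_force: [0.7, -0.8, 1.9]
opening: 0.0123
gripper_force: 0.0
time_s: 1.32
eef_pos: [0.3741, 0.3037, 0.5294]
orientation: [1.0, 0.03, -0.0, -0.0]
wrist_force: [0.4, 0.2, 0.2]
opening: 0.0001
gripper_force: 0.0
time_s: 1.98
eef_pos: [0.4714, 0.0969, 0.5294]
orientation: [1.0, 0.027, -0.0, 0.001]
wrist_force: [-0.1, 1.5, -0.6]
opening: -0.0002
gripper_force: 0.0
[ 6.23669236e-01 -2.23281328e-01  6.87816927e-02  1.04882012e-03
 -1.86383055e+00  1.00222844e+00] 1.9833
target [ 0.5707 -0.0968  0.4623] [ 8.85 19.87  6.74] [11.14 -0.02 -0.37]
```

```bash
python3 -m pendant '[[[1.25,2.84,0,0,0,0],[1.25,2.84,0,0,0,0],[1.25,2.84,0,0,0,0],[1.25,2.84,0,0,0,0],[1.25,2.84,0,0,0,0],[1.25,2.84,0,0,0,0],[1.25,2.84,0,0,0,0],[0,0,0,0,0,0]]]' 
python3 -m pendant '[[[0,0,0,3.7,0,0],[0,0,0,3.7,0,0],[0,0,0,3.7,0,0],[0,0,0,0,0,0],[0,0,0,0,0,0]]]'
python3 -c "
from h import *
goto(L((0,.075,.278+.02)),.173)
cv2.imwrite('pics/w1.png',np.hstack([optics.snapshot('side')[100:300,200:400],optics.snapshot('scene')[30:230,130:330]])[:,:,::-1].repeat(2,0).repeat(2,1))"
```

```text
time_s: 2.65
eef_pos: [0.5713, -0.0959, 0.5274]
orientation: [1.0, 0.028, -0.002, 0.001]
wrist_force: [0.7, 0.5, 0.0]
opening: 0.0004
gripper_force: 0.0
time_s: 3.07
eef_pos: [0.5695, -0.0928, 0.5298]
orientation: [0.995, 0.029, -0.003, -0.096]
wrist_force: [0.8, -0.1, 0.2]
opening: 0.0001
gripper_force: 0.0
target [ 0.5707 -0.0968  0.4623] [0.09 1.68 6.55] [ 0.05 -0.03 -0.13]
```

View pics/w1.png

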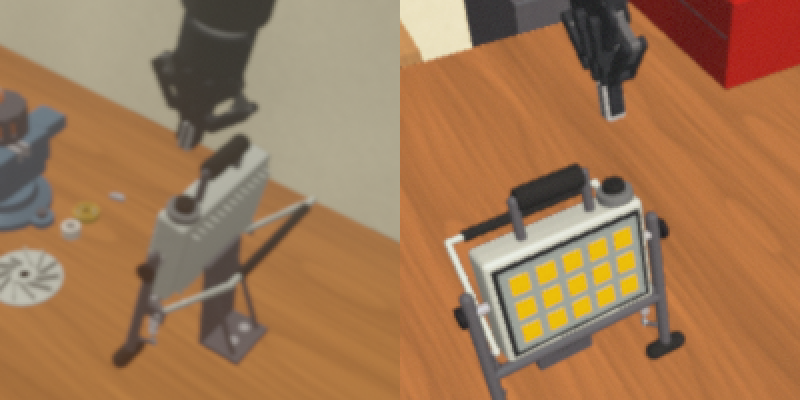

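The shut fingers are above the switch and well clear: tips at about (185,135) in the side crop, switch at (183,205). Descending to 20 mm above it.

```bash
python3 -m pendant '[[[0,0.28,1.09,0,0,0],[0,0.28,1.09,0,0,0],[0,0.28,1.09,0,0,0],[0,0.28,1.09,0,0,0],[0,0.28,1.09,0,0,0],[0,0.28,1.09,0,0,0],[0,0,0,0,0,0],[0,0,0,0,0,0]]]'
python3 -c "
from h import *
goto(L((0,.075,.278)),.173);print(env.state()['wrist_force'])"
python3 -m pendant '[[[0,0,0.4,0,0,0],[0,0,0.4,0,0,0],[0,0,0.4,0,0,0],[0,0,0.2,0,0,0],[0,0,0,0,0,0],[0,0,0,0,0,0]]]'
```

```text
time_s: 3.83
eef_pos: [0.5697, -0.0962, 0.4616]
orientation: [0.995, 0.03, -0.004, -0.096]
wrist_force: [0.1, -0.5, 0.5]
opening: -0.0003
gripper_force: 0.0
target [ 0.5704 -0.0929  0.4426] [0.09 0.05 1.93] [ 0.01  0.08 -0.06]
[ 0.07147068 -0.49948721  0.46633757]
time_s: 4.33
eef_pos: [0.5696, -0.0937, 0.4486]
orientation: [0.995, 0.03, -0.003, -0.097]
wrist_force: [-0.2, 0.4, 0.7]
opening: -0.0003
gripper_force: 0.0
```

Tips are about 6 mm above the switch now. Pressing in small steps while watching the force.

```bash
python3 -m pendant '[[[0,0,0.3,0,0,0],[0,0,0.3,0,0,0],[0,0,0.2,0,0,0],[0,0,0,0,0,0],[0,0,0,0,0,0]]]' | grep -E "pos|force"
python3 -m pendant '[[[0,0,0.2,0,0,0],[0,0,0,0,0,0],[0,0,0,0,0,0]]]'| grep -E "pos|force"
python3 -m pendant '[[[0,0,0.2,0,0,0],[0,0,0,0,0,0],[0,0,0,0,0,0]]]'| grep -E "pos|force"
```

```text
eef_pos: [0.5693, -0.0924, 0.4418]
wrist_force: [-1.1, -0.8, 4.4]
gripper_force: 2.3
eef_pos: [0.569, -0.0923, 0.4414]
wrist_force: [-1.2, -1.5, 9.5]
gripper_force: 5.1
eef_pos: [0.5687, -0.0922, 0.4413]
wrist_force: [-3.6, -0.7, 16.1]
gripper_force: 7.8
```

```bash
python3 -m pendant '[[[0,0,-0.3,0,0,0],[0,0,0,0,0,0],[0,0,0,0,0,0]]]'| grep -E "pos|force"
python3 -m pendant '[[[0,0,-0.3,0,0,0],[0,0,0,0,0,0],[0,0,0,0,0,0]]]'| grep -E "pos|force"
python3 -m pendant '[[[0,0,-0.3,0,0,0],[0,0,0,0,0,0],[0,0,0,0,0,0]]]'| grep -E "pos|force"
python3 -m pendant '[[[0,0,-0.3,0,0,0],[0,0,0,0,0,0],[0,0,0,0,0,0]]]'| grep -E "pos|force"
python3 - <<'E'
from h import *
a=cv2.imread('pics/scene0.png')[:,:,::-1];b=optics.snapshot('scene')
print([x[140:205,180:260].reshape(-1,3).mean(0).round(1) for x in(a,b)])
cv2.imwrite('pics/l.png',b[:,:,::-1])
E
```

```text
eef_pos: [0.5692, -0.0924, 0.4415]
wrist_force: [-0.6, -0.2, 6.4]
gripper_force: 3.5
eef_pos: [0.5695, -0.0927, 0.4429]
wrist_force: [0.2, -1.6, 3.8]
gripper_force: 2.0
eef_pos: [0.5697, -0.0932, 0.4454]
wrist_force: [2.0, 0.0, 2.6]
gripper_force: 1.3
eef_pos: [0.5696, -0.0936, 0.4479]
wrist_force: [-0.4, -0.5, -1.0]
gripper_force: 0.0
[array([170.7, 152.8, 105.6]), array([172.3, 154.5, 106.8])]
```

The force profile was a clean spring: 16 N at the bottom, then 6.4, 3.8, 2.6 and 0 on release. So the switch was pressed fully and sprang back, with contact about 4 mm earlier than predicted. Now over to the leg bar with the tool vertical.

```bash
python3 -m pendant '[[[0,0,-1.5,0,0,0],[0,0,-2,0,0,0],[0,0,-2,0,0,0],[0,0,-2,0,0,0],[0,0,0,-3.7,0,0],[0,0,0,-3.7,0,0],[0,0,0,-3.7,0,0],[0,0,0,0,0,0]]]'| grep -E "pos|force"
python3 -c "
from h import *
B=L((-.094,0,.229));print(B);p,R=tcp();goto(B+[0,0,.007+.03],.177,0)"
```

```text
eef_pos: [0.5707, -0.1075, 0.5209]
wrist_force: [-0.3, 0.2, -1.4]
gripper_force: 0.0
[ 0.64832938 -0.13792288  0.20671863]
target [ 0.6483 -0.1379  0.4207] [ 7.59  3.49 10.01] [0.17 0.14 0.01]
```

```bash
python3 -m pendant '[[[1.9,0.87,0,0,0,0],[1.9,0.87,0,0,0,0],[1.9,0.87,0,0,0,0],[1.9,0.87,0,0,0,0],[0,0,2.5,0,0,0],[0,0,2.5,0,0,0],[0,0,2.5,0,0,0],[0,0,2.5,0,0,0]]]'| grep -E "pos|force"
python3 -m pendant '[[[0,0,0,0,0,0],[0,0,0,0,0,0],[0,0,0,0,0,0]]]'| grep -E "pos|force"
python3 -c "
from h import *
B=L((-.094,0,.229));goto(B+[0,0,.007],.177,0)
cv2.imwrite('pics/w2.png',np.hstack([optics.snapshot('side')[100:300,200:400],optics.snapshot('scene')[30:230,130:330]])[:,:,::-1].repeat(2,0).repeat(2,1))"
```

```text
eef_pos: [0.6485, -0.1384, 0.4201]
wrist_force: [-0.5, -0.2, 0.1]
gripper_force: 0.0
eef_pos: [0.6484, -0.1386, 0.4243]
wrist_force: [-0.1, 0.4, 1.6]
gripper_force: 0.0
target [ 0.6483 -0.1379  0.3907] [-0.01 -0.07  3.35] [ 0.01 -0.12 -0.08]
```

View pics/w2.png

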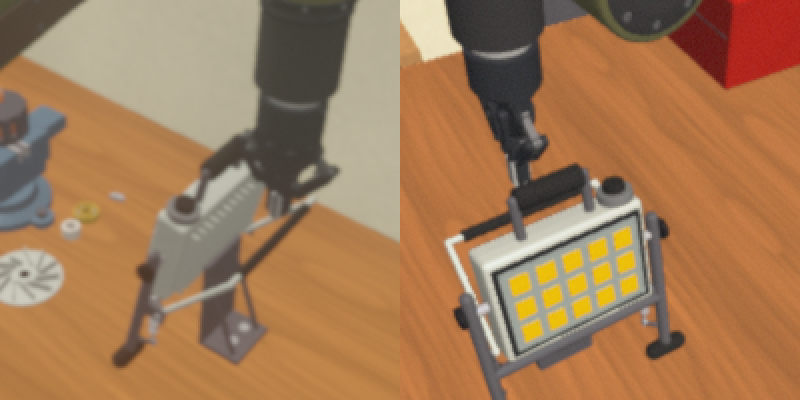

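The tips hang just above the middle of the bar, at about (280,205) in the side crop. Lowering to the bar top, then following its arc.

```bash
python3 -m pendant '[[[0,-0.1,0.8,0,0,0],[0,-0.1,0.8,0,0,0],[0,0,0.8,0,0,0],[0,0,0.4,0,0,0],[0,0,0,0,0,0],[0,0,0,0,0,0]]]'| grep -E "pos|force"
python3 -m pendant '[[[0,0.3,0.4,0,0,0],[0,0.3,0.4,0,0,0],[0,0,0,0,0,0],[0,0,0,0,0,0]]]'| grep -E "pos|force"
python3 -m pendant '[[[0,0.4,0.4,0,0,0],[0,0.4,0.4,0,0,0],[0,0,0,0,0,0],[0,0,0,0,0,0]]]'| grep -E "pos|force"
```

```text
eef_pos: [0.6483, -0.1364, 0.3937]
wrist_force: [-0.2, -1.0, 1.2]
gripper_force: 0.0
eef_pos: [0.6487, -0.1428, 0.3868]
wrist_force: [1.0, -0.2, 2.8]
gripper_force: 1.3
eef_pos: [0.6491, -0.1512, 0.3785]
wrist_force: [1.5, -2.8, 4.9]
gripper_force: 2.4
```

```bash
python3 -m pendant '[[[0,0.6,0.8,0,0,0],[0,0.6,0.8,0,0,0],[0,0.5,0.8,0,0,0],[0,0.4,0.8,0,0,0],[0,0,0,0,0,0],[0,0,0,0,0,0]]]'| grep -E "pos|force"
python3 -m pendant '[[[0,0.35,0.9,0,0,0],[0,0.35,0.9,0,0,0],[0,0.3,0.9,0,0,0],[0,0,0,0,0,0],[0,0,0,0,0,0]]]'| grep -E "pos|force"
python3 -m pendant '[[[0,0.2,0.9,0,0,0],[0,0.2,0.9,0,0,0],[0,0.1,0.9,0,0,0],[0,0,0,0,0,0],[0,0,0,0,0,0]]]'| grep -E "pos|force"
python3 -m pendant '[[[0,0,0.8,0,0,0],[0,0,0.8,0,0,0],[0,0,0,0,0,0],[0,0,0,0,0,0]]]'| grep -E "pos|force"
python3 -c "
from h import *
cv2.imwrite('pics/w3.png',np.hstack([optics.snapshot('side')[100:300,200:400],optics.snapshot('scene')[30:230,130:330]])[:,:,::-1].repeat(2,0).repeat(2,1))"
```

```text
eef_pos: [0.6503, -0.1709, 0.3442]
wrist_force: [-0.6, 0.5, 1.1]
gripper_force: 0.2
eef_pos: [0.6508, -0.1814, 0.3176]
wrist_force: [-0.1, -0.2, 0.4]
gripper_force: 0.0
eef_pos: [0.6511, -0.1863, 0.2909]
wrist_force: [0.1, -0.0, 0.1]
gripper_force: 0.0
eef_pos: [0.6511, -0.1862, 0.2752]
wrist_force: [0.1, -0.7, 0.5]
gripper_force: 0.0
```

View pics/w3.png

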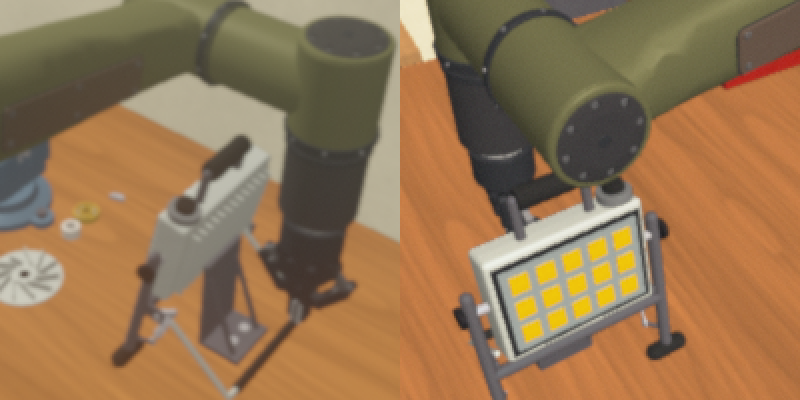

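The leg has swung down, with its near corner at full-image side pixel ≈(316,296), and the lamp still leans on the stop. Backing off straight up, then checking the leg against the predicted position at its stop.

```bash
python3 -m pendant '[[[0,0,-2.8,0,0,0],[0,0,-2.8,0,0,0],[0,0,-2.8,0,0,0],[0,0,-2.8,0,0,0],[0,0,-2.8,0,0,0],[0,0,-2.8,0,0,0],[0,0,-2.8,0,0,0],[0,0,-2.8,0,0,0]]]' 1 | grep -E "pos|force"
python3 -m pendant '[[[0,0,-1.5,3.7,0,0],[0,0,-1.5,3.7,0,0],[0,0,-1.5,3.7,0,0],[0,0,0,0,0,0],[0,0,0,0,0,0]]]'| grep -E "pos|force|open"
python3 - <<'E'
from h import *
print("bar corner side pred",proj("side",L((-.1464,.098,.0401))),"at 1.3",proj("side",L((-.024-.14*np.sin(1.3+.524),.098,.108+.14*np.cos(1.3+.524)))))
goto(L((0,0,.305+.045)),.157);goto(L((0,0,.305)),.157)
cv2.imwrite('pics/w4.png',np.hstack([optics.snapshot('side')[110:310,200:400],optics.snapshot('scene')[50:250,130:330]])[:,:,::-1].repeat(2,0).repeat(2,1))
E
```

```text
eef_pos: [0.6508, -0.1863, 0.5024]
wrist_force: [0.8, -0.7, 0.4]
gripper_force: 0.0
eef_pos: [0.6512, -0.1898, 0.5463]
wrist_force: [0.7, 0.3, 0.3]
opening: 0.0854
gripper_force: 0.0
bar corner side pred [313.95863465 299.03440515] at 1.3 [321.27131404 295.54982958]
target [ 0.6459 -0.0991  0.4976] [-0.01 -8.    6.52] [ 0.06 -0.2  -0.1 ]
target [ 0.6454 -0.0904  0.4534] [-0.02 -8.   11.02] [ 0.06 -0.2  -0.1 ]
```

View pics/w4.png

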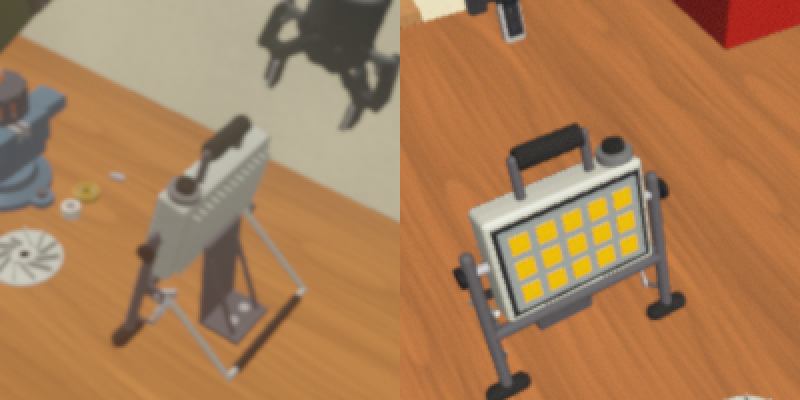

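The leg corner is at (315,298) against a predicted (314,299), so it is home at its stop, and the lamp hasn't moved. Now grasping the handle along the lamp's z.

```bash
python3 -m pendant '[[[0,-2,0,0,0,0],[0,-2,0,0,0,0],[0,-2,0,0,0,0],[0,-2,0,0,0,0],[0,0,2,0,0,0],[0,0,2,0,0,0],[0,0,0,0,0,0],[0,0,0,0,0,0]]]' 1 20 | grep -E "pos|force"
python3 -c "
from h import *
goto(L((0,0,.305)),.157)"
python3 -m pendant '[[[0,0,1.4,0,0,0],[0,0,1.4,0,0,0],[0,0,1.4,0,0,0],[0,0,1.4,0,0,0],[0,0,0.9,0,0,0],[0,0,0.5,0,0,0],[0,0,0,0,0,0],[0,0,0,0,0,0]]]'| grep -E "pos|force"
python3 -c "
from h import *
goto(L((0,0,.305)),.157)"
```

```text
eef_pos: [0.6464, -0.1025, 0.519]
wrist_force: [-0.4, -0.1, 0.4]
gripper_force: 0.0
target [ 0.6454 -0.0904  0.4534] [0.   0.07 6.67] [ 0.02  0.25 -0.05]
eef_pos: [0.6455, -0.0899, 0.4533]
wrist_force: [0.0, -0.4, 0.3]
gripper_force: 0.0
target [ 0.6454 -0.0904  0.4534] [-0.01  0.05 -0.02] [ 0.   -0.05 -0.07]
```

```bash
python3 -m pendant '[[[0,0,0,0,0,0],[0,0,0,0,0,0],[0,0,0,0,0,0],[0,0,0,0,0,0],[0,0,0,0,0,0],[0,0,0,0,0,0],[0,0,0,0,0,0],[0,0,0,0,0,0]]]' -1 25
python3 -m pendant '[[[0,0,0,0,0,0],[0,0,0,0,0,0],[0,0,0,0,0,0],[0,0,0,0,0,0],[0,0,0,0,0,0],[0,0,0,0,0,0]]]' -1 70
python3 -c "
from h import *
print(env.state()['wrist_torque'])"
```

```text
time_s: 14.1
eef_pos: [0.6454, -0.0899, 0.4529]
orientation: [0.995, 0.03, -0.003, -0.096]
wrist_force: [-0.2, -1.5, 1.0]
opening: 0.0251
gripper_force: 25.0
time_s: 14.6
eef_pos: [0.6454, -0.0898, 0.453]
orientation: [0.995, 0.03, -0.003, -0.096]
wrist_force: [0.1, -3.0, 5.2]
opening: 0.0238
gripper_force: 68.9
[-1.07389553  0.01060336  0.03675708]
```

Held firmly at 69 N with the bar 24 mm between the pads. Now tilting upright about the feet, 1.37° per row.

```bash
python3 -m pendant '[[[0,-1.1,0.01,-1.37,0,0],[0,-1.1,0.01,-1.37,0,0],[0,-1.1,0.01,-1.37,0,0],[0,0,0,0,0,0],[0,0,0,0,0,0],[0,0,0,0,0,0]]]'| grep -E "pos|force|ori"
python3 -m pendant '[[[0,-1.1,0.01,-1.37,0,0],[0,-1.1,0.01,-1.37,0,0],[0,-1.1,0.01,-1.37,0,0],[0,0,0,0,0,0],[0,0,0,0,0,0],[0,0,0,0,0,0]]]'| grep -E "pos|force|ori"
python3 -m pendant '[[[0,-1.1,0.01,-1.37,0,0],[0,-1.1,0.01,-1.37,0,0],[0,0,0,0,0,0],[0,0,0,0,0,0],[0,0,0,0,0,0],[0,0,0,0,0,0]]]'| grep -E "pos|force|ori"
python3 - <<'E'
from h import *
print(tcp()[1].as_matrix()[:,2],env.state()['wrist_torque']);goto(L((0,0,.305),0),.157,0)
cv2.imwrite('pics/w5.png',np.hstack([optics.snapshot('side')[110:310,200:400],optics.snapshot('scene')[80:280,130:330]])[:,:,::-1].repeat(2,0).repeat(2,1))
E
```

```text
eef_pos: [0.6434, -0.0571, 0.4582]
orientation: [0.998, 0.03, -0.002, -0.061]
wrist_force: [-1.1, -2.0, 5.5]
gripper_force: 68.9
eef_pos: [0.6414, -0.0232, 0.461]
orientation: [0.999, 0.031, -0.001, -0.025]
wrist_force: [0.2, -2.0, 5.7]
gripper_force: 68.9
eef_pos: [0.6401, -0.0009, 0.4616]
orientation: [1.0, 0.031, 0.0, -0.0]
wrist_force: [-0.8, -0.3, 6.0]
gripper_force: 69.1
[ 2.68167223e-04  8.13095441e-04 -9.99999633e-01] [-0.33052372  0.10005063 -0.06782313]
target [ 0.64  -0.002  0.462] [-0.02  0.11 -0.04] [-0.05 -0.02  0.  ]
```

View pics/w5.png

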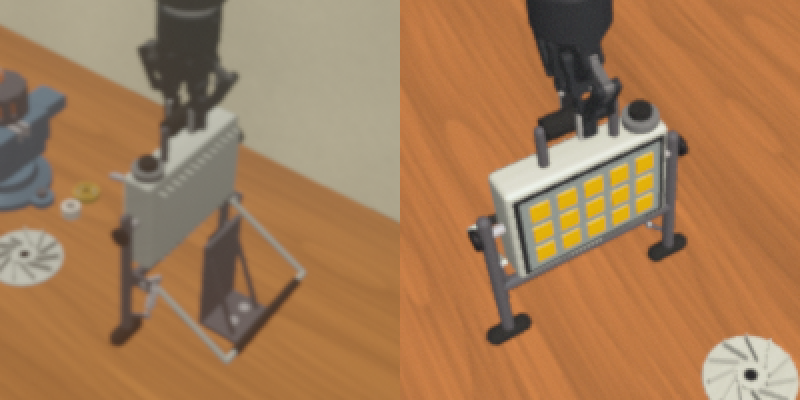

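The lamp stands clear of the stop with its feet where they were. The switch is at side (274,190) and scene (250,134.5), and the leg corner at side (315,287.5). I'll compare these with the upright prediction and let everything settle.

```bash
python3 -m pendant '[[[0,0,0,0,0,0],[0,0,0,0,0,0],[0,0,0,0,0,0],[0,0,0,0,0,0],[0,0,0,0,0,0],[0,0,0,0,0,0],[0,0,0,0,0,0],[0,0,0,0,0,0]]]'| grep -E "time|pos|force"
python3 - <<'E'
from h import *
for l in (0,.05): print(l,proj("side",L((0,.075,.278),l)),proj("scene",L((0,.075,.278),l)),proj("side",L((-.1464,.098,.0401),l)))
print(tri((250,134.5),(274,190)),L((0,.075,.278),0))
E
```

```text
time_s: 16.87
eef_pos: [0.6401, -0.001, 0.4616]
wrist_force: [-0.9, -0.0, 4.6]
gripper_force: 69.2
0 [273.78813039 191.32423221] [249.91713213 133.83261612] [313.11191885 290.94524531]
0.05 [278.44726153 193.69705373] [246.3838781  130.26646157] [313.51312176 293.14264368]
[ 0.56737199 -0.00431018  0.27926445] [ 0.56514043 -0.00658741  0.278     ]
```

The measurements match a lean of about 0, with the feet down. Handing in.

```bash
python3 -c "
from station import env
print(env.close_job())"
```

```text
the job is handed in; nothing more can be done
None
```

The job is handed in, though no verdict came back: the switch was pressed fully and sprang back, the leg is down at its stop, and the lamp is held upright off the bench stop with its feet where they stood and the loose parts left alone.

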